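# Stop the finishing turntable on its index hole and lock it

## Task

The framer's turntable is still spinning freely. Slow it with a light touch on its top face and bring it to rest with its hole over the fixed slot underneath; only then take the locking pin from its wooden block, put it down through the hole into the slot until its collar lies flat on the disc, and let go. Never press hard on the disc, and leave the other things on the bench where they are.

Things in the scene. Friction and masses are not known exactly. Their poses are not given: they have to be found in the camera images.
- wheel_centre (a point): Centre of the turntable disc's top face, on its upright axle (fixed; z up). Plain aluminium disc 260 mm across, 16 mm thick, its level top face 66 mm above the bench; the dark hub cap at its centre is 42 mm across and stands 7 mm above the face. Between radius 25 and 88 mm the face is plain and unbroken: touch it there, on any side. Pressing on it is stiff: about 0.05 mm per newton.
- turntable: The turntable's fixed base under the disc, with the arm that carries the slot; origin on the axle at bench level, its x axis points along the slot. It stands anywhere in a patch in front of the robot, turned any way.
- hole (a point): Centre, at the top face, of the only hole in the disc: round, 20 mm wide, right through, its centre 105 mm from wheel_centre; it goes round with the disc (its x axis points outward along the radius, z up).
- slot (a point): Point on the fixed steel slot under the disc over which the hole must stop: 105 mm from wheel_centre, at the slot's top face 44 mm above the bench (6 mm below the disc). The slot is 20 mm wide, 16 mm deep, open below, and runs along the radius (this point's x axis, outward) from 87 to 155 mm from wheel_centre; its outer end sticks out beyond the disc's rim, seen from above.
- wheel (a joint): Disc angle, rad, grows anticlockwise seen from above, never wraps; for speed only (align by hole and slot). When the clock starts the disc is already spinning freely, anticlockwise, at about 3.5 to 6.5 rad/s (2.8 kg, 0.026 kg m2, +-25 %), and coasts for 30 s or more (drag 0.002 N m). Once stopped it stays; a fingertip pressed on the face with some 5 N drags it round slowly, either way.
- pin_knob (a point): Centre of the steel locking pin's grip knob (28 mm across, 22 mm high, this point half-way up); z up. Below it a collar 34 mm across, 6 mm thick, underside 24 mm below this point; then a round shank 16 mm across, 46 mm long, with chamfered foot 70 mm below this point. 82 mm high in all, 160 g. Starts upright in pin_block, its collar on the block's top.
- pin_collar (a point): Point on the pin's axis at the underside of its collar, 46 mm above its foot; z axis up along the pin. Fully home means that this point lies at the hole's centre, level with the disc's top face (66 mm above the bench).
- pin_block: Fixed wooden block 62 x 62 mm, 56 mm high, that holds the pin in a 20 mm hole, 50 mm deep; origin at the centre of its underside. It stands left or right of the turntable.
- wax_tin: Bystander: round tin 72 mm across, 50 mm high; origin at its underside.
- tape_roll: Bystander: roll of tape lying flat, 96 mm across, 48 mm high; origin at its underside.
- glue_bottle: Bystander: white bottle 60 mm across, 165 mm high; origin at its underside.
- nail_jar: Bystander: glass jar 68 mm across, 85 mm high; origin at its underside.
- corner_sample: Bystander: L-shaped corner of picture frame, legs about 95 mm, 28 mm high; origin at the underside of its corner.
- tape_measure: Bystander: tape measure case 66 x 34 mm, 60 mm high; origin at its underside.
- brush: Bystander: paint brush lying down, about 200 mm long.
- hammer: Bystander: hammer lying down, about 260 mm long.
There are look-alikes about, which are no part of the job. There is more than one size of the pin_block; the one meant has the size given above. What is shaped like the part that bears pin_knob but orange is not meant.

How it is judged:
By the outcome, as a careful person would: the job done as asked, in the order asked, and still so for the second after the job is handed in, with the robot touching nothing.
It also fails if it takes over 67 s, if anything falls off the work surface, if the arm or the gripper's body presses on something with over 40 N, if the wrist force passes 120 N, or if a joint passes its speed limit or range.

## Robot

A 6-joint arm with a two-finger parallel gripper is mounted at the origin on the work surface. World frame = base frame: x ahead of the robot, y to its left, z up, the work surface at z = 0. Lengths are in m, angles in degrees, forces in N, time in s.
With the tool pointing down it reaches from about 0.35 to 0.875 m from the base axis. Payload 4.2 kg.
Tool frame: the origin (TCP) lies between the finger pads; the fingertips stand 14 mm ahead of it and the grasp point (between the pads) lies 5 mm behind it (r.tcp_to_tips is the distance from the TCP to the fingertips, in m); y points along the fingers, x is the direction in which the jaws open and shut, and the axes are right-handed (so a half turn about y gives the same grasp; the last joint's range is limited). The gripper opens to 87 mm and grips with 3 to 60 N. Pads are 19 mm wide; open, the fingers measure 117 mm over their backs; the gripper's body (75 mm by 190 mm) begins 51 mm behind the grasp point.
Start: joints at [-50.042, 22.042, 0.453, 0, -68.411, -14.817], TCP at [0.266, -0.566, 0.237] pointing down, gripper open.
Joint ranges: [-179.83, 179.83], [-69.29, 118.12], [-61.27, 80.66], [-181.25, 117.63], [-171.15, -9.14], [-177.46, 177.46]. Speed limits (degrees/s): [159.86, 159.86, 180, 180, 180, 180].

## Interface

Orientations are given as a 3x3 rotation matrix whose columns are the frame's x, y, z axes.
In Python, from station import sense, optics, ticket, r gives the robot as it stands.
- The arm moves only by the tool carry_out, never from a script. Its argument "steps" is a list that holds one entry, the list of rows, each a list of 6 numbers: the shift along the world's x, y, z in cm, then the turn, a rotation vector about the world's x, y, z in rad. A call has 1 to 20 rows; each row is the pose to reach, as a shift and turn from the pose commanded when the call began; what a row does not reach only later rows make up. A row lasts 1/8 s, in which the tool goes at most 62.5 mm and 10.7 degrees, less where a joint would pass 70% of its speed; a pose out of reach is approached as far as the arm can. A call with a gripper value outside its range is refused whole. "fingers" is the closure in counts, from 0 (fully open) to 255 (shut), set as the call begins (left out, the last holds). The fingers move at their own pace and stop on an object; the grip force is fixed at half the most. Time passes only in rows, so rows that repeat a pose let the fingers close. It gives the time, the measured TCP pose, the force and the opening at its end, in the units of the state.
- sense(): the state, without advancing time (a new reading comes with each control period).
- optics.capture(name): name is "scene" or "top" or "wrist"; returns a dict with "image" (384x512x3 uint8, red, green, blue), "fov_y" (degrees; the focal length in pixels is half the picture's height over the tangent of half this angle, whatever the lens; pixels are square), "cx", "cy" (the principal point, pixels), "k1" (the pictures are not rectified: a ray, as slopes to the right and down, at radius r is drawn at 1 + k1 r^2 times it, then the intrinsics apply), "rvec" (rotation vector, rad) and "tvec" (3), from world to camera coordinates, as OpenCV has them. Camera axes: x right, y down, z forward; pixel columns grow to the right and rows downward; lengths in m; the calibration is good to about 2 mm. A picture is of the moment at which its call begins. There is no depth.
- ticket.finish_job(): hands the job in, once; it reports no verdict.
The state is a dict: "time_s": time; "joints": joint angles; "joint_velocities": joint speeds; "effort": joint torques, N m; "tcp_pos": TCP position; "ee_rot": TCP orientation; "wrist_force": force on the tool from outside, world axes, zero at the start; "moment": the same for the moment, N m; "gripper_width": opening from 0.0 (shut) to 1.0 (fully open).
Only numpy, scipy, OpenCV 4.12 (cv2) and the standard library are available. Lean on these libraries where they do the work, as an engineer would, in place of code of your own. Each camera call takes 0.05 s, during which the arm holds its last target.

## Working session

There is one attempt and no reset: what is moved stays moved. The work goes in short steps, Python scripts to look and compute and a tool call to move; the robot and the scene stay as the last step left them, time stands still between calls to the robot, and variables do not carry over. Pictures are saved under pics/ and viewed, and the job is handed in when it is done.

Besides the shell and the picture viewer there is one more tool, called by a JSON object that holds its "name" and its "arguments". carry_out: Moves the arm, as the interface text tells. Its arguments: {"type":"object","properties":{"steps":{"type":"array","items":{"type":"array","items":{"type":"array","items":{"type":"number"}}}},"fingers":{"type":"number"}},"required":["steps"]}

```bash
ls; mkdir -p pics
cat > h.py <<'E'
import numpy as np, cv2, pickle
from station import sense, optics, ticket, r
def cap(n,tag):
    c=optics.capture(n); pickle.dump(c,open(f'pics/{tag}.pkl','wb'))
    cv2.imwrite(f'pics/{tag}.png',c['image'][:,:,::-1]); return c
def load(tag): return pickle.load(open(f'pics/{tag}.pkl','rb'))
def K(c):
    f=192/np.tan(np.radians(c['fov_y'])/2)
    return np.array([[f,0,c['cx']],[0,f,c['cy']],[0,0,1.]]),np.array([c['k1'],0,0,0,0.])
def ray(c,uv):
    k,d=K(c); p=cv2.undistortPointsIter(np.array(uv,float).reshape(-1,1,2),k,d,None,None,(3,100,1e-12)).reshape(-1,2)
    R=cv2.Rodrigues(np.array(c['rvec'],float))[0]; t=np.array(c['tvec'],float).ravel()
    return -R.T@t, np.c_[p,np.ones(len(p))]@R
def plane(c,uv,z):
    o,d=ray(c,uv); s=(z-o[2])/d[:,2]; return o+d*s[:,None]
def proj(c,P):
    k,d=K(c); return cv2.projectPoints(np.array(P,float).reshape(-1,1,3),np.array(c['rvec'],float),np.array(c['tvec'],float),k,d)[0].reshape(-1,2)
def tri(c1,u1,c2,u2):
    A=np.zeros((3,3));b=np.zeros(3);L=[]
    for c,u in((c1,u1),(c2,u2)):
        o,d=ray(c,[u]);d=d[0]/np.linalg.norm(d[0]);M=np.eye(3)-np.outer(d,d);A+=M;b+=M@o;L.append((o,d))
    p=np.linalg.solve(A,b); return p,[np.linalg.norm(np.cross(p-o,d)) for o,d in L]
E
python3 - <<'E'
from h import *
s=sense(); print(s)
for n in('scene','top','wrist'):
    c=cap(n,n+'0'); print(n,c['fov_y'],c['k1'],ray(c,[[256,192]]))
print(sense()['time_s'])
E
```

```text
pics
{'time_s': 0.0, 'joints': array([-5.00420752e+01,  2.20900003e+01,  3.79866341e-01, -3.05472059e-02,
       -6.84106102e+01, -1.48167093e+01]), 'joint_velocities': array([ 0.01642869, -0.12611913,  0.02951059, -0.04286752, -0.00431076,
        0.05761733]), 'effort': array([-3.11727399e-04, -3.90665781e+01,  1.87403476e+01,  4.21981484e+00,
        1.09933061e-02, -1.88323520e-04]), 'tcp_pos': array([ 0.26531403, -0.56525762,  0.23546414]), 'ee_rot': array([[-4.24671607e-01, -9.73384406e-04, -9.05346938e-01],
       [ 9.05344875e-01,  1.93368556e-03, -4.24672718e-01],
       [ 2.16402610e-03, -9.99997657e-01,  6.00672299e-05]]), 'wrist_force': array([ 0.22322064, -1.0630099 ,  0.38917524]), 'moment': array([-0.05049274,  0.01672702,  0.04280087]), 'gripper_width': 1.0048988135495587}
scene 43.96345164825486 0.0021467569312869244 (array([ 1.50935548, -0.1760557 ,  1.18975061]), array([[-0.66112613,  0.11940624, -0.74078583]]))
top 55.07979991037437 -0.0491653226908813 (array([ 0.36295196, -0.02099291,  1.47697879]), array([[ 0.14786157,  0.00688552, -0.98908052]]))
wrist 59.980281219977265 -0.07757909795438567 (array([ 0.20333393, -0.59503272,  0.38417643]), array([[ 0.23742768,  0.11272688, -0.96490561]]))
0.15
```

View pics/scene0.png

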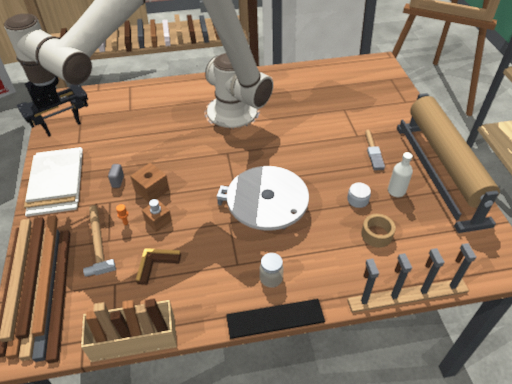

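View pics/top0.png

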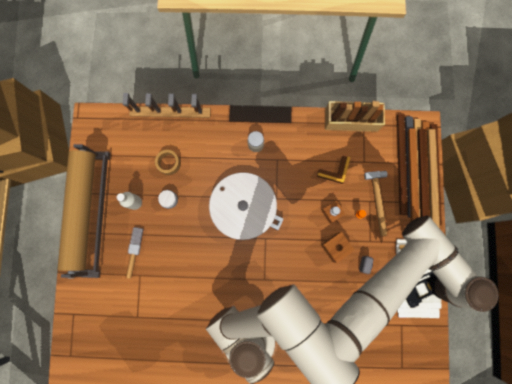

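View pics/wrist0.png

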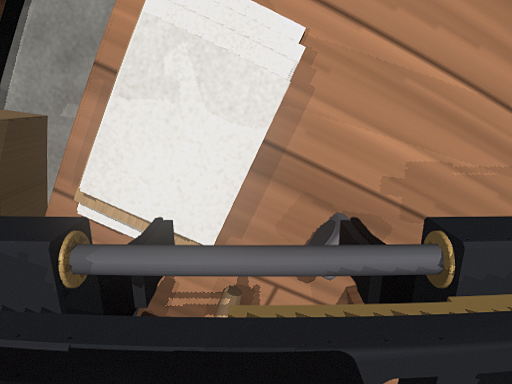

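Run:
```python
import cv2
t=cv2.imread('pics/top0.png');s=cv2.imread('pics/scene0.png')
a=cv2.resize(t[165:275,195:395],None,fx=4,fy=4,interpolation=cv2.INTER_CUBIC)
b=cv2.resize(s[150:250,90:320],None,fx=3.4,fy=3.4,interpolation=cv2.INTER_CUBIC)
cv2.imwrite('pics/za.png',a);cv2.imwrite('pics/zb.png',b)
```

```text
(no output)
```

View pics/za.png

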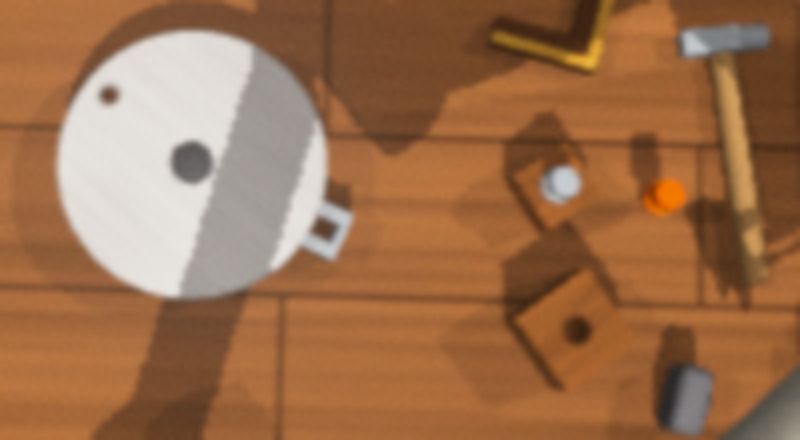

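View pics/zb.png

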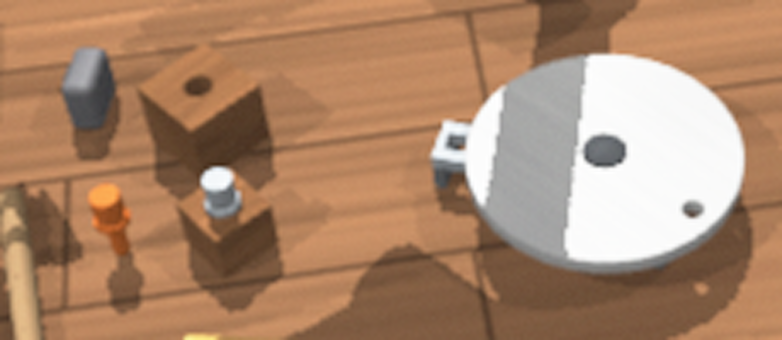

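```bash
cat >> h.py <<'E'
def rim(c,guess,zt=0.066,R=0.13):
    """circle through the bright disc's contour, cast onto its top plane"""
    hsv=cv2.cvtColor(c['image'],cv2.COLOR_RGB2HSV)
    m=((hsv[:,:,1]<45)&(hsv[:,:,2]>90)).astype(np.uint8)
    g=proj(c,[[*guess,zt]])[0]
    th=np.linspace(0,2*np.pi,180,endpoint=False); pts=[]
    for a in th:
        rr=np.arange(0.10,0.16,0.0005)
        P=np.c_[guess[0]+rr*np.cos(a),guess[1]+rr*np.sin(a),0*rr+zt]
        uv=proj(c,P); v=cv2.remap(m.astype(np.float32),uv[:,0].astype(np.float32).reshape(1,-1),uv[:,1].astype(np.float32).reshape(1,-1),cv2.INTER_LINEAR)[0]
        k=np.where(v<0.5)[0]
        if len(k) and k[0]>0: pts.append(P[k[0],:2])
    return np.array(pts)
def fitc(p):
    for _ in range(6):
        A=np.c_[2*p,np.ones(len(p))]; x=np.linalg.lstsq(A,(p**2).sum(1),rcond=None)[0]
        R=np.sqrt(x[2]+x[0]**2+x[1]**2); e=abs(np.hypot(*(p-x[:2]).T)-R)
        k=e<max(0.0015,2*np.median(e)); 
        if k.all(): break
        p=p[k]
    return x[:2],R,len(p),e[k].mean()
E
python3 - <<'E'
from h import *
t=load('top0');s=load('scene0')
g=plane(t,[[243,206]],.066)[0];print('g',g)
ct=fitc(rim(t,g[:2]));print(ct); 
cs=fitc(rim(s,ct[0]));print(cs)
za=lambda x,y:[195+(x+.5)/4-.5,165+(y+.5)/4-.5]
zb=lambda x,y:[90+(x+.5)/3.4-.5,150+(y+.5)/3.4-.5]
print('hub', plane(t,[za(191,162)],.073),plane(s,[zb(604,148)],.073), tri(t,za(191,162),s,zb(604,149)))
# slot outer end
e1=plane(t,[za(339,260),za(352,210)],.044); print('slot end corners',e1)
print('pin knob top', tri(t,za(563,181),s,zb(218,174)))
print('block small top corners', plane(t,[za(512,180),za(553,230),za(590,196)],.056))
print('big block top corners', plane(t,[za(512,318),za(565,388),za(637,337),za(588,268)],.056),tri(t,za(577,330),s,zb(199,86)))
print('small corner heights',tri(t,za(512,180),s,zb(268,212)),tri(t,za(553,230),s,zb(212,165)))
E
```

```text
g [0.51794446 0.03740079 0.066     ]
(array([0.52062274, 0.03937508]), np.float64(0.12952004259665745), 135, np.float64(0.0007090187287610581))
(array([0.52778691, 0.03637169]), np.float64(0.1347862452217947), 77, np.float64(0.000760358134897153))
hub [[0.52048402 0.03962123 0.073     ]] [[0.52437743 0.0380891  0.073     ]] (array([0.52099927, 0.03935239, 0.06771837]), [np.float64(0.0005019621534039061), np.float64(0.0005019621534039093)])
slot end corners [[ 0.43218475 -0.10579811  0.044     ]
 [ 0.48111039 -0.11748728  0.044     ]]
pin knob top (array([ 0.50964873, -0.31308105,  0.09548251]), [np.float64(0.0008530129403304468), np.float64(0.0008530129403304307)])
block small top corners [[ 0.51351186 -0.27106855  0.056     ]
 [ 0.46614629 -0.31084896  0.056     ]
 [ 0.50002511 -0.34670179  0.056     ]]
big block top corners [[ 0.38082036 -0.27168314  0.056     ]
 [ 0.31597973 -0.32257407  0.056     ]
 [ 0.36592624 -0.39150361  0.056     ]
 [ 0.43050243 -0.3445979   0.056     ]] (array([ 0.37099262, -0.33017273,  0.07266777]), [np.float64(0.00013386122174330366), np.float64(0.0001338612217432696)])
small corner heights (array([ 0.5150906 , -0.27560544,  0.03995431]), [np.float64(0.00169390082983465), np.float64(0.0016939008298347054)]) (array([ 0.46553435, -0.31693091,  0.05915028]), [np.float64(0.006606158661409154), np.float64(0.006606158661409237)])
```

{"name": "carry_out", "arguments": {"steps": [[[2, 4.7, 0, 0, 0, 0], [4, 9.4, 0, 0, 0, 0], [6, 14.1, 0, 0, 0, 0], [8, 18.8, 0, 0, 0, 0], [10, 23.5, 0, 0, 0, 0], [12, 28.2, 0, 0, 0, 0], [14, 32.9, 0, 0, 0, 0], [16, 37.6, 0, 0, 0, 0], [18, 42.3, -1, 0, 0, 0], [20, 47, -3, 0, 0, 0], [22, 51.7, -5, 0, 0, 0], [24, 56.4, -7, 0, 0, 0], [26, 61.1, -9, 0, 0, 0], [27.8, 65.8, -11, 0, 0, 0], [27.8, 65.8, -12, 0, 0, 0], [27.8, 65.8, -12, 0, 0, 0]]], "fingers": 255}}

```text
time_s: 2.15
tcp_pos: [0.5425, 0.0918, 0.1153]
ee_rot: [[-0.425, -0.003, -0.905], [0.905, -0.001, -0.425], [0.0, -1.0, 0.003]]
wrist_force: [-1.1, 0.2, 0.5]
gripper_width: 0.003
```

Run:
```python
from h import *
print({k:v for k,v in sense().items() if k in('time_s','tcp_pos','ee_rot','wrist_force','gripper_width')})
for i in range(3):
  cap('top',f't1_{i}'); cap('scene',f's1_{i}')
cap('wrist','w1')
im=np.hstack([cv2.resize(cv2.imread(f'pics/s1_{i}.png')[150:250,190:330],None,fx=1.9,fy=1.9) for i in range(3)])
im2=np.hstack([cv2.resize(cv2.imread(f'pics/t1_{i}.png')[165:250,200:290],None,fx=2.95,fy=2.95) for i in range(3)])
im=np.vstack([im[:,:790],im2[:,:790]]);cv2.imwrite('pics/z1.png',im)
```

```text
{'time_s': 2.15, 'tcp_pos': array([0.54246128, 0.09179115, 0.11534964]), 'ee_rot': array([[-4.25007870e-01, -3.09907465e-03, -9.05184349e-01],
       [ 9.05189638e-01, -1.26467557e-03, -4.25006024e-01],
       [ 1.72360862e-04, -9.99994398e-01,  3.34274733e-03]]), 'wrist_force': array([-1.12946538,  0.21974078,  0.46720869]), 'gripper_width': 0.0032053138754096944}
```

View pics/z1.png

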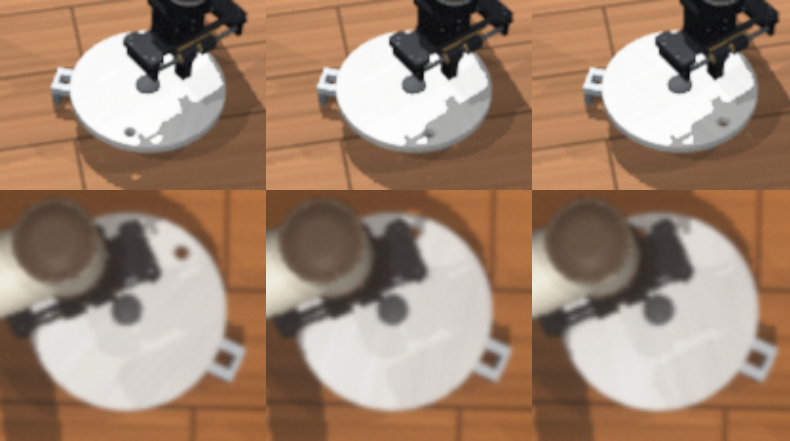

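View pics/w1.png

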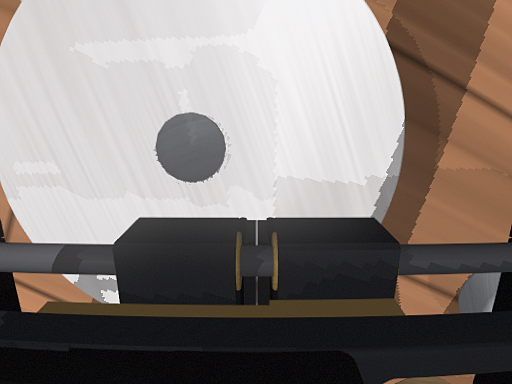

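{"name": "carry_out", "arguments": {"steps": [[[0, 0, -1.5, 0, 0, 0], [0, 0, -2.8, 0, 0, 0], [0, 0, -3.2, 0, 0, 0], [0, 0, -3.3, 0, 0, 0], [0, 0, -3.35, 0, 0, 0], [0, 0, -3.4, 0, 0, 0], [0, 0, -3.4, 0, 0, 0]]]}}

```text
time_s: 3.38
tcp_pos: [0.5437, 0.0923, 0.0828]
ee_rot: [[-0.425, 0.0, -0.905], [0.905, 0.0, -0.425], [0.0, -1.0, -0.001]]
wrist_force: [-0.5, 0.4, 0.2]
gripper_width: 0.006
```

{"name": "carry_out", "arguments": {"steps": [[[0, 0, -0.05, 0, 0, 0], [0, 0, -0.1, 0, 0, 0], [0, 0, -0.15, 0, 0, 0], [0, 0, -0.2, 0, 0, 0]]]}}

```text
time_s: 3.88
tcp_pos: [0.5435, 0.0922, 0.0805]
ee_rot: [[-0.425, -0.0, -0.905], [0.905, -0.0, -0.425], [0.0, -1.0, 0.0]]
wrist_force: [0.1, -0.5, -0.5]
gripper_width: 0.006
```

{"name": "carry_out", "arguments": {"steps": [[[0, 0, -0.02, 0, 0, 0], [0, 0, -0.04, 0, 0, 0], [0, 0, -0.05, 0, 0, 0]]]}}

```text
time_s: 4.25
tcp_pos: [0.5434, 0.0922, 0.0801]
ee_rot: [[-0.425, -0.0, -0.905], [0.905, -0.0, -0.425], [0.0, -1.0, 0.0]]
wrist_force: [-0.5, 0.1, 0.2]
gripper_width: 0.002
```

{"name": "carry_out", "arguments": {"steps": [[[0, 0, -0.02, 0, 0, 0], [0, 0, -0.04, 0, 0, 0], [0, 0, -0.04, 0, 0, 0]]]}}

```text
time_s: 4.62
tcp_pos: [0.5434, 0.0922, 0.0798]
ee_rot: [[-0.425, -0.0, -0.905], [0.905, -0.0, -0.425], [0.0, -1.0, 0.0]]
wrist_force: [-1.6, 0.7, 2.6]
gripper_width: 0.007
```

{"name": "carry_out", "arguments": {"steps": [[[0, 0, -0.01, 0, 0, 0], [0, 0, -0.01, 0, 0, 0], [0, 0, -0.01, 0, 0, 0], [0, 0, -0.01, 0, 0, 0]]]}}

```text
time_s: 5.12
tcp_pos: [0.5438, 0.0922, 0.0797]
ee_rot: [[-0.425, 0.001, -0.905], [0.905, -0.0, -0.425], [-0.0, -1.0, -0.001]]
wrist_force: [-1.0, -2.2, 2.9]
gripper_width: 0.005
```

```bash
cat > show.py <<'E'
from h import *
import sys
def show(tag,n=2):
    for i in range(n):
        cap('top',f't{tag}_{i}'); cap('scene',f's{tag}_{i}')
    im=np.hstack([cv2.resize(cv2.imread(f'pics/s{tag}_{i}.png')[150:250,190:330],None,fx=2.8,fy=2.8) for i in range(n)])
    im2=np.hstack([cv2.resize(cv2.imread(f'pics/t{tag}_{i}.png')[165:250,200:290],(392,300)) for i in range(n)])
    cv2.imwrite(f'pics/z{tag}.png',np.vstack([im,im2])[:599])
    print(sense()['time_s'],sense()['wrist_force'])
show(sys.argv[1])
E
python3 show.py 2
```

```text
5.325 [-0.39267165 -0.42074306  3.20091736]
```

View pics/z2.png

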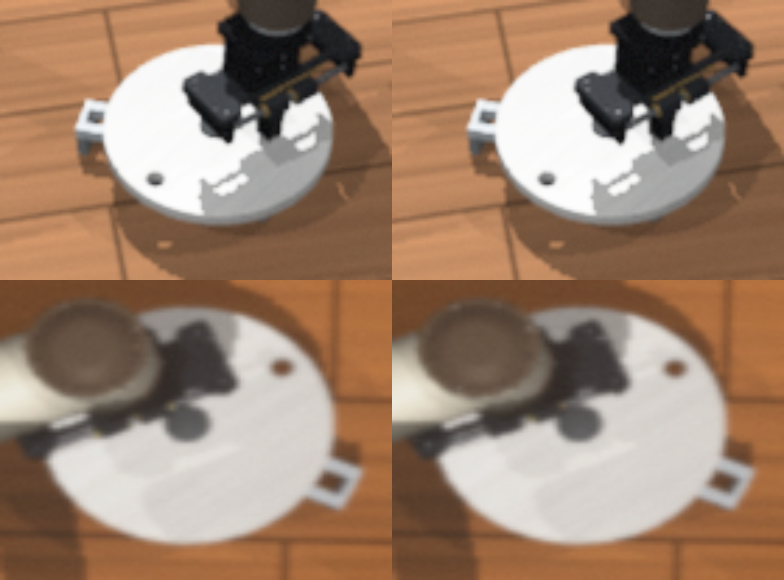

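```bash
cat >> h.py <<'E'
def hole_top(c,ctr,tag=''):
    """hole angle: darkest spot along the 105 mm ring"""
    g=cv2.GaussianBlur(cv2.cvtColor(c['image'],cv2.COLOR_RGB2HSV)[:,:,1].astype(np.float32),(3,3),0)
    a=np.radians(np.arange(-180,180,0.5)); P=np.c_[ctr[0]+.105*np.cos(a),ctr[1]+.105*np.sin(a),0*a+.066]
    uv=proj(c,P).astype(np.float32); v=cv2.remap(g,uv[:,0].reshape(1,-1),uv[:,1].reshape(1,-1),cv2.INTER_LINEAR)[0]
    return np.degrees(a),v
E
python3 - <<'E'
from h import *
C=[.5206,.0394]
for i in (0,1):
    a,v=hole_top(load(f't2_{i}'),C)
    k=v>60; print([(x,int(y)) for x,y in zip(a,v) if y>50][::4])
t=load('t2_1')
u=[[200+283*90/392-.3,165+(368-280)*85/300-.3]]
p=plane(t,u,.066)[0]; print(u,p,np.degrees(np.arctan2(p[1]-C[1],p[0]-C[0])),np.hypot(p[0]-C[0],p[1]-C[1]))
E
```

```text
[(np.float64(-56.5), 52), (np.float64(-54.5), 90), (np.float64(-52.50000000000001), 109), (np.float64(-50.5), 107), (np.float64(-48.5), 71), (np.float64(21.0), 60), (np.float64(23.0), 76), (np.float64(25.0), 83), (np.float64(27.0), 84), (np.float64(29.000000000000004), 84), (np.float64(31.0), 84), (np.float64(33.0), 84), (np.float64(35.0), 83), (np.float64(37.0), 83), (np.float64(39.0), 84), (np.float64(41.0), 84), (np.float64(43.0), 83), (np.float64(45.0), 83), (np.float64(47.0), 84), (np.float64(49.0), 84), (np.float64(51.0), 82), (np.float64(53.0), 81), (np.float64(55.0), 80), (np.float64(57.00000000000001), 79), (np.float64(59.00000000000001), 78), (np.float64(61.0), 78), (np.float64(63.0), 78), (np.float64(65.0), 79), (np.float64(67.0), 79), (np.float64(69.0), 80), (np.float64(71.0), 77), (np.float64(73.0), 66), (np.float64(75.0), 52)]
[(np.float64(-57.00000000000001), 56), (np.float64(-55.0), 93), (np.float64(-53.0), 112), (np.float64(-51.0), 108), (np.float64(-49.0), 68), (np.float64(21.0), 58), (np.float64(23.0), 73), (np.float64(25.0), 82), (np.float64(27.0), 86), (np.float64(29.000000000000004), 87), (np.float64(31.0), 87), (np.float64(33.0), 87), (np.float64(35.0), 86), (np.float64(37.0), 85), (np.float64(39.0), 84), (np.float64(41.0), 83), (np.float64(43.0), 84), (np.float64(45.0), 85), (np.float64(47.0), 85), (np.float64(49.0), 84), (np.float64(51.0), 84), (np.float64(53.0), 82), (np.float64(55.0), 81), (np.float64(57.00000000000001), 79), (np.float64(59.00000000000001), 79), (np.float64(61.0), 79), (np.float64(63.0), 79), (np.float64(65.0), 79), (np.float64(67.0), 80), (np.float64(69.0), 80), (np.float64(71.0), 77), (np.float64(73.0), 66), (np.float64(75.0), 51)]
[[264.67448979591836, 189.63333333333333]] [ 0.58408646 -0.04452694  0.066     ] -52.89434660378755 0.10523431981691754
```

Run:
```python
from h import *
s=sense();print(s['tcp_pos'],s['joints'])
o=s['tcp_pos'][:2]-np.array([.5206,.0394])
for k in range(0,25):
    d=np.radians(-3*k); R=np.array([[np.cos(d),-np.sin(d)],[np.sin(d),np.cos(d)]]); q=(R@o-o)*100
    print(-3*k,np.round(q,2),round(d,3))
```

```text
[0.54419799 0.09210861 0.07972754] [ 2.64528672e+01  2.44736105e+01 -2.13745740e+01  4.34599224e-02
 -4.40868478e+01 -9.13393115e+01]
0 [0. 0.] 0.0
-3 [ 0.27 -0.13] -0.052
-6 [ 0.54 -0.28] -0.105
-9 [ 0.8  -0.43] -0.157
-12 [ 1.04 -0.61] -0.209
-15 [ 1.28 -0.79] -0.262
-18 [ 1.51 -0.99] -0.314
-21 [ 1.73 -1.2 ] -0.367
-24 [ 1.94 -1.42] -0.419
-27 [ 2.14 -1.65] -0.471
-30 [ 2.32 -1.89] -0.524
-33 [ 2.49 -2.14] -0.576
-36 [ 2.65 -2.39] -0.628
-39 [ 2.79 -2.66] -0.681
-42 [ 2.92 -2.93] -0.733
-45 [ 3.04 -3.21] -0.785
-48 [ 3.14 -3.5 ] -0.838
-51 [ 3.22 -3.79] -0.89
-54 [ 3.29 -4.08] -0.942
-57 [ 3.35 -4.38] -0.995
-60 [ 3.38 -4.68] -1.047
-63 [ 3.41 -4.98] -1.1
-66 [ 3.42 -5.28] -1.152
-69 [ 3.41 -5.59] -1.204
-72 [ 3.38 -5.89] -1.257
```

{"name": "carry_out", "arguments": {"steps": [[[0, 0, -0.01, 0, 0, 0], [0.27, -0.13, -0.01, 0, 0, -0.052], [0.54, -0.28, -0.01, 0, 0, -0.105], [0.8, -0.43, -0.01, 0, 0, -0.157], [1.04, -0.61, -0.01, 0, 0, -0.209], [1.28, -0.79, -0.01, 0, 0, -0.262], [1.51, -0.99, -0.01, 0, 0, -0.314], [1.73, -1.2, -0.01, 0, 0, -0.367], [1.94, -1.42, -0.01, 0, 0, -0.419], [1.94, -1.42, -0.01, 0, 0, -0.419], [1.94, -1.42, -0.01, 0, 0, -0.419]]]}}

```text
time_s: 6.7
tcp_pos: [0.5638, 0.0786, 0.0798]
ee_rot: [[-0.021, 0.002, -1.0], [1.0, 0.001, -0.021], [0.001, -1.0, -0.002]]
wrist_force: [0.7, 1.2, 3.2]
gripper_width: 0.006
```

```bash
cat > ha.py <<'E'
from h import *
import sys
c=cap('top','ta'+sys.argv[1]); a,v=hole_top(c,[.5206,.0394])
k=(a<0)&(v>50); print('hole runs', a[k].min() if k.any() else None, a[k].max() if k.any() else None, 'w-mean',(a[k]*(v[k]-40)).sum()/(v[k]-40).sum())
s=sense();print(s['time_s'],s['tcp_pos'],s['wrist_force'])
E
python3 ha.py 3
```

```text
hole runs -81.0 -73.0 w-mean -76.8597896127484
6.75 [0.5637029  0.07866789 0.07982152] [1.46750314 1.31421184 3.38434206]
```

Run:
```python
from h import *
o=np.array([.5637,.0786])-np.array([.5206,.0394])
for k in range(0,13):
    d=np.radians(-3*k); R=np.array([[np.cos(d),-np.sin(d)],[np.sin(d),np.cos(d)]]); q=(R@o-o)*100
    print(-3*k,np.round(q,2),round(d,3))
```

```text
0 [0. 0.] 0.0
-3 [ 0.2  -0.23] -0.052
-6 [ 0.39 -0.47] -0.105
-9 [ 0.56 -0.72] -0.157
-12 [ 0.72 -0.98] -0.209
-15 [ 0.87 -1.25] -0.262
-18 [ 1.   -1.52] -0.314
-21 [ 1.12 -1.8 ] -0.367
-24 [ 1.22 -2.09] -0.419
-27 [ 1.31 -2.38] -0.471
-30 [ 1.38 -2.68] -0.524
-33 [ 1.44 -2.98] -0.576
-36 [ 1.48 -3.28] -0.628
```

{"name": "carry_out", "arguments": {"steps": [[[0.2, -0.23, 0, 0, 0, -0.052], [0.39, -0.47, 0, 0, 0, -0.105], [0.56, -0.72, 0, 0, 0, -0.157], [0.72, -0.98, 0, 0, 0, -0.209], [0.87, -1.25, 0, 0, 0, -0.262], [1.0, -1.52, 0, 0, 0, -0.314], [1.12, -1.8, 0, 0, 0, -0.367], [1.22, -2.09, 0, 0, 0, -0.419], [1.31, -2.38, 0, 0, 0, -0.471], [1.38, -2.68, 0, 0, 0, -0.524], [1.44, -2.98, 0, 0, 0, -0.576], [1.48, -3.28, 0, 0, 0, -0.628], [1.48, -3.28, 0, 0, 0, -0.628], [1.48, -3.28, 0, 0, 0, -0.628]]]}}

```text
time_s: 8.5
tcp_pos: [0.5783, 0.0455, 0.0797]
ee_rot: [[0.571, 0.001, -0.821], [0.821, 0.0, 0.571], [0.001, -1.0, -0.001]]
wrist_force: [1.8, 0.3, 4.8]
gripper_width: 0.005
```

```bash
python3 ha.py 4
python3 - <<'E'
from h import *
cap('wrist','w4');cap('scene','s4')
a=cv2.resize(cv2.imread('pics/ta4.png')[165:250,200:290],(400,378),interpolation=cv2.INTER_CUBIC)
b=cv2.resize(cv2.imread('pics/s4.png')[160:245,200:290],(400,378),interpolation=cv2.INTER_CUBIC)
cv2.imwrite('pics/z4.png',np.hstack([a,b]))
E
```

```text
hole runs -117.5 -0.5 w-mean -45.85062095311394
8.55 [0.57823786 0.04556553 0.07977867] [2.44848005 0.86996085 3.23664806]
```

View pics/z4.png

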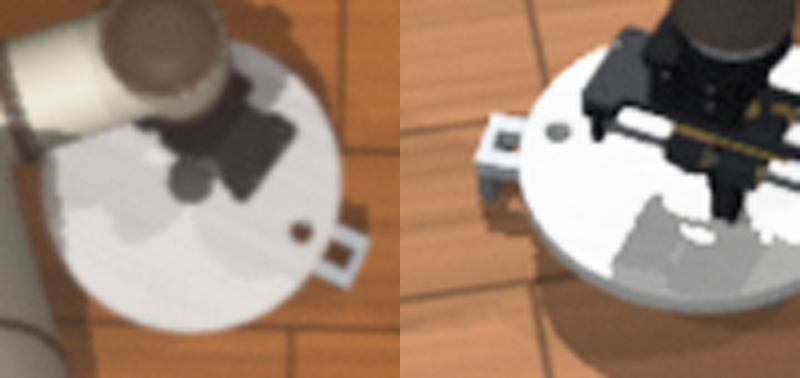

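View pics/w4.png

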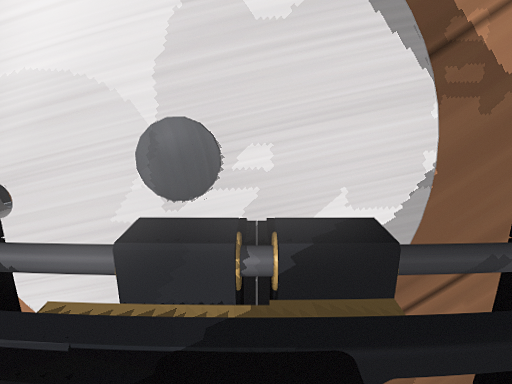

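{"name": "carry_out", "arguments": {"steps": [[[0, 0, 0.5, 0, 0, 0], [0, 0, 3, 0, 0, 0], [0, 0, 7, 0, 0, 0], [-1, -4, 11, 0, 0, 0], [-2, -9, 14, 0, 0, 0], [-3, -13, 14, 0, 0, 0], [-3, -15, 14, 0, 0, 0], [-3, -15, 14, 0, 0, 0], [-3, -15, 14, 0, 0, 0]]]}}

```text
time_s: 9.78
tcp_pos: [0.5475, -0.1041, 0.2185]
ee_rot: [[0.571, -0.002, -0.821], [0.821, 0.0, 0.571], [-0.001, -1.0, 0.002]]
wrist_force: [-0.2, 0.4, -0.3]
gripper_width: 0.005
```

Run:
```python
from h import *
cap('wrist','w5');cap('top','t5');cap('scene','s5')
s=sense();print(s['time_s'],s['tcp_pos'],s['wrist_force'])
```

```text
9.925 [ 0.54782006 -0.1037888   0.21899201] [-0.62430034 -0.28321119 -0.05935261]
```

View pics/w5.png

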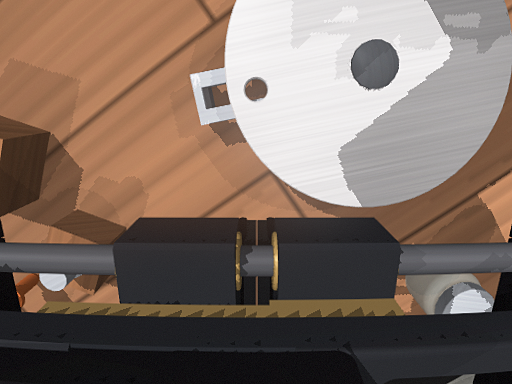

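Run:
```python
import cv2
w=cv2.imread('pics/w5.png')
cv2.imwrite('pics/z5.png',cv2.resize(w[50:140,180:290],None,fx=7,fy=6.6666,interpolation=cv2.INTER_CUBIC)[:600])
```

```text
(no output)
```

View pics/z5.png

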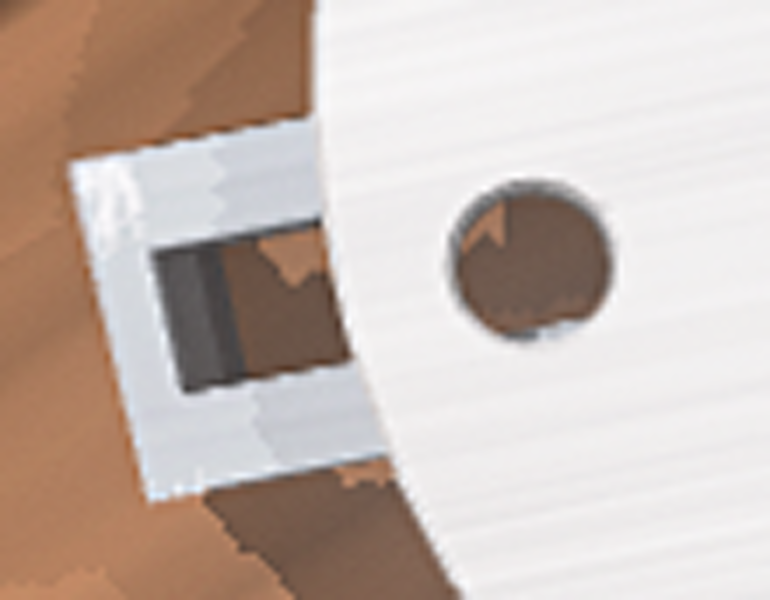

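Run:
```python
from h import *
w=load('w5')
z5=lambda x,y:[180+(x+.5)/7-.5,50+(y+.5)/6.6667-.5]
h=plane(w,[z5(531,261)],.066)[0,:2]
w2=dict(w)
p=rim(w,[.521,.039])
k=proj(w,np.c_[p,0*p[:,0]+.066]); ins=(k[:,0]>2)&(k[:,0]<509)&(k[:,1]>2)&(k[:,1]<212)
C,R,n,e=fitc(p[ins]);print('rim',C,R,n,e)
g=w['image'].astype(int); m=((g.sum(2)<330)&(g.max(2)-g.min(2)<25)).astype(np.uint8);m[:20]=0;m[110:]=0;m[:,:330]=0;m[:,420:]=0
n,l,st,ce=cv2.connectedComponentsWithStats(m);i=1+st[1:,4].argmax();print('hubpx',ce[i],st[i]);hub=plane(w,[ce[i]],.0725)[0,:2];print('hub',hub)
S=plane(w,[z5(152,250),z5(320,217),z5(185,393),z5(350,360),z5(70,162),z5(310,118),z5(150,497),z5(385,455)],.044)[:,:2]
print('slot width',np.linalg.norm(S[0]-S[2]),np.linalg.norm(S[4]-S[6]))
mid=(S[0]+S[2]+S[4]+S[6])/4
dirs=[np.degrees(np.arctan2(*(S[i]-S[j])[::-1])) for i,j in((0,1),(2,3),(4,5),(6,7))];print('edge dirs',dirs)
for c in(C,hub):
    print('hole r,ang',np.linalg.norm(h-c),np.degrees(np.arctan2(*(h-c)[::-1])),'slot ang inner/outer mids',[np.degrees(np.arctan2(*(q-c)[::-1])) for q in((S[0]+S[2])/2,(S[4]+S[6])/2,(S[1]+S[3])/2)],'slotend r',np.linalg.norm((S[0]+S[2])/2-c))
print('hole',h)
t=load('t5');print('top rim',fitc(rim(t,[.521,.039])))
```

```text
rim [0.52201522 0.03726773] 0.12985346533951442 91 0.00024325352775156868
hubpx [374.48176375  63.92324442] [ 351   40   48   49 1837]
hub [0.52153723 0.03608348]
slot width 0.020175902732430945 0.047422708030865623
edge dirs [np.float64(-113.95381429515544), np.float64(-113.53290453574432), np.float64(-114.86501531873233), np.float64(-114.60563877803754)]
hole r,ang 0.10478414516163512 -113.03884744416231 slot ang inner/outer mids [np.float64(-114.09802552599794), np.float64(-114.17020018145887), np.float64(-114.16015027675049)] slotend r 0.15427307429125992
hole r,ang 0.1035072903339537 -113.05190968411395 slot ang inner/outer mids [np.float64(-114.11570006012279), np.float64(-114.18756346047826), np.float64(-114.18156529199067)] slotend r 0.1529968784240322
hole [ 0.4810074 -0.0591588]
top rim (array([0.53215406, 0.03439706]), np.float64(0.13702574943565224), 42, np.float64(0.0012822761253440018))
```

{"name": "carry_out", "arguments": {"steps": [[[1, 4, 0, 0, 0, 0], [2, 8, -3, 0, 0, 0], [2.9, 12.1, -7, 0, 0, 0], [2.9, 12.1, -11, 0, 0, 0], [2.9, 12.1, -13, 0, 0, 0], [2.9, 12.1, -13.7, 0, 0, 0], [2.9, 12.1, -13.9, 0, 0, 0], [2.9, 12.1, -13.95, 0, 0, 0], [2.9, 12.1, -13.97, 0, 0, 0], [2.9, 12.1, -13.98, 0, 0, 0], [2.9, 12.1, -13.98, 0, 0, 0]]]}}

```text
time_s: 11.3
tcp_pos: [0.577, 0.0162, 0.0801]
ee_rot: [[0.571, 0.001, -0.821], [0.821, 0.0, 0.571], [0.001, -1.0, -0.001]]
wrist_force: [0.7, 0.4, -0.3]
gripper_width: 0.003
```

{"name": "carry_out", "arguments": {"steps": [[[0, 0, -0.02, 0, 0, 0], [0, 0, -0.04, 0, 0, 0], [0, 0, -0.04, 0, 0, 0]]]}}

```text
time_s: 11.68
tcp_pos: [0.5772, 0.0163, 0.0798]
ee_rot: [[0.571, 0.001, -0.821], [0.821, 0.0, 0.571], [0.001, -1.0, -0.001]]
wrist_force: [-0.2, 1.1, 3.5]
gripper_width: 0.004
```

{"name": "carry_out", "arguments": {"steps": [[[0, 0, -0.01, 0, 0, 0], [-0.02, -0.05, -0.01, 0, 0, -0.01], [-0.04, -0.105, -0.01, 0, 0, -0.019], [-0.04, -0.105, -0.01, 0, 0, -0.019], [-0.04, -0.105, -0.01, 0, 0, -0.019], [-0.04, -0.105, 0.4, 0, 0, -0.019], [-0.04, -0.105, 3, 0, 0, -0.019], [-1, -4, 7, 0, 0, -0.019], [-2, -8, 11, 0, 0, -0.019], [-2.9, -12, 14, 0, 0, -0.019], [-2.9, -12, 14, 0, 0, 0], [-2.9, -12, 14, 0, 0, 0]]]}}

```text
time_s: 13.18
tcp_pos: [0.5468, -0.1035, 0.218]
ee_rot: [[0.572, -0.003, -0.82], [0.82, 0.001, 0.572], [-0.001, -1.0, 0.003]]
wrist_force: [1.3, -0.5, -0.5]
gripper_width: 0.008
```

Run:
```python
from h import *
w=cap('wrist','w6')
s=sense();print(s['time_s'],s['tcp_pos'],s['wrist_force'])
i=cv2.imread('pics/w6.png')
cv2.imwrite('pics/z6.png',cv2.resize(i[50:140,180:290],None,fx=7,fy=6.6666,interpolation=cv2.INTER_CUBIC)[:600])
```

```text
13.225 [ 0.54686537 -0.10316259  0.21761212] [0.36056662 0.66333553 0.89154732]
```

View pics/z6.png

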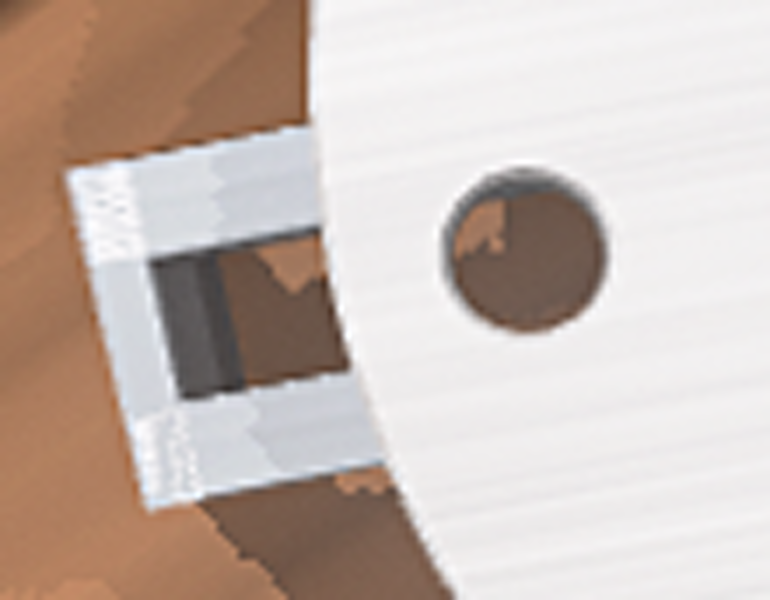

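```bash
cat > al.py <<'E'
from h import *
def al(w,hole,sp,fx=7,fy=6.6667,x0=180,y0=50):
    z=lambda q:[x0+(q[0]+.5)/fx-.5,y0+(q[1]+.5)/fy-.5]
    h=plane(w,[z(hole)],.066)[0,:2]
    p=rim(w,[.521,.037]); k=proj(w,np.c_[p,0*p[:,0]+.066]); ins=(k[:,0]>2)&(k[:,0]<509)&(k[:,1]>2)&(k[:,1]<212)
    C,R,n,e=fitc(p[ins]);print('rim',C,R,n,e)
    S=plane(w,[z(q) for q in sp],.044)[:,:2]
    ang=lambda v:np.degrees(np.arctan2(v[1],v[0]))
    print('hole',h,'r',np.linalg.norm(h-C),'ang',ang(h-C),'slot',[ang((S[i]+S[j])/2-C) for i,j in((0,2),(4,6),(1,3))])
    return h,C
E
python3 - <<'E'
from al import *
al(load('w6'),(525,249),[(150,260),(318,227),(182,401),(350,371),(67,172),(310,126),(150,508),(383,462)])
E
```

```text
rim [0.521828   0.03729919] 0.13001742132696895 67 0.00021417140098300316
hole [ 0.47864459 -0.05812908] r 0.10474427159765148 ang -114.34780240433729 slot [np.float64(-113.98175642886024), np.float64(-113.98044159602546), np.float64(-113.90509607559541)]
```

{"name": "carry_out", "arguments": {"steps": [[[0.5, -4, 2, 0, 0, 0], [1, -9, 2.6, 0, 0, 0], [1.5, -14, 2.6, 0, 0, 0], [2, -19, 2.6, 0, 0, 0], [2.6, -23, 2.6, 0, 0, 0], [3.1, -25.5, 2.6, 0, 0, 0], [3.1, -25.5, 2.6, 0, 0, 0], [3.1, -25.5, 2.6, 0, 0, 0], [3.1, -25.5, 2.6, 0, 0, 0]]], "fingers": 105}}

```text
time_s: 14.35
tcp_pos: [0.579, -0.3574, 0.2451]
ee_rot: [[0.57, -0.001, -0.822], [0.822, 0.0, 0.57], [0.0, -1.0, 0.001]]
wrist_force: [-1.0, 0.9, 0.4]
gripper_width: 0.586
```

Run:
```python
from h import *
w=cap('wrist','w7')
s=sense();print(s['time_s'],s['tcp_pos'],s['wrist_force'],s['gripper_width'])
print('pred knob px',proj(w,[[.51,-.313,.09]]))
```

```text
14.4 [ 0.57896482 -0.35747915  0.24537629] [-1.16740085  0.95415228 -0.35068382] 0.5860272747520737
pred knob px [[253.21425234  86.64220218]]
```

View pics/w7.png

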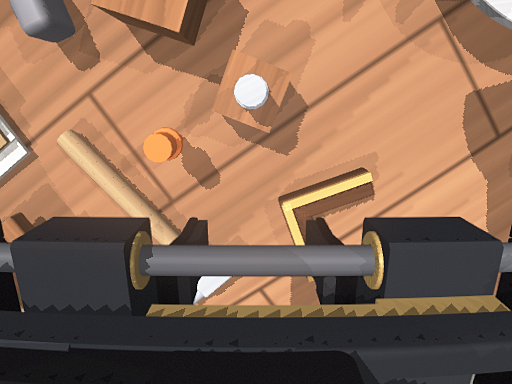

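```bash
cat >> h.py <<'E'
def knob(c,box):
    x0,y0,x1,y1=box; g=c['image'].astype(int); m=np.zeros(g.shape[:2],np.uint8)
    m[y0:y1,x0:x1]=((g.min(2)>215))[y0:y1,x0:x1]
    n,l,st,ce=cv2.connectedComponentsWithStats(m);i=1+st[1:,4].argmax()
    cn=max(cv2.findContours((l==i).astype(np.uint8),0,cv2.CHAIN_APPROX_NONE)[0],key=len)
    return cv2.minEnclosingCircle(cn),cv2.fitEllipse(cn),st[i]
E
python3 - <<'E'
from h import *
w=load('w7')
e,el,st=knob(w,(215,55,295,130));print(e,el,st)
print(plane(w,[e[0]],.092))
i=cv2.imread('pics/w7.png');cv2.imwrite('pics/z7.png',cv2.resize(i[40:140,200:310],None,fx=6,fy=6,interpolation=cv2.INTER_CUBIC)[:600])
E
```

```text
((250.9326934814453, 90.95191955566406), 17.204944610595703) ((249.88780212402344, 90.02729034423828), (30.252233505249023, 32.78649139404297), 47.09982681274414) [234  74  33  33 817]
[[ 0.51194991 -0.31677396  0.092     ]]
```

View pics/z7.png

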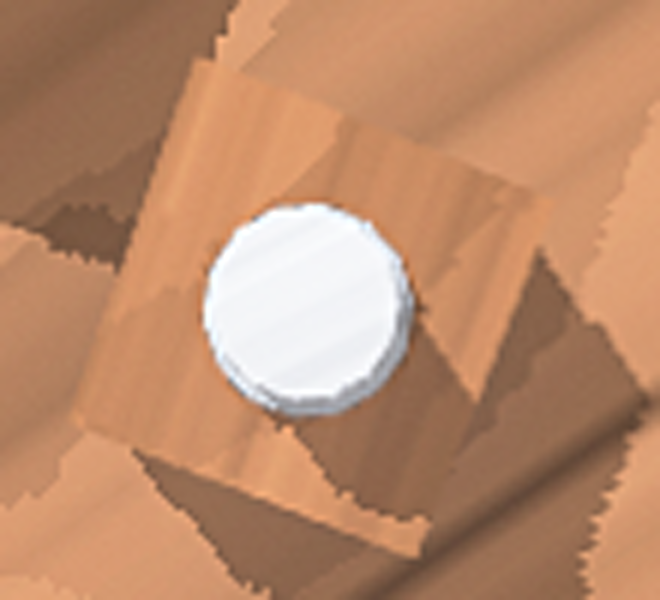

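{"name": "carry_out", "arguments": {"steps": [[[-0.5, 0.3, -3, 0, 0, 0], [-1, 0.7, -6, 0, 0, 0], [-1.5, 1, -8, 0, 0, 0], [-1.5, 1, -8, 0, 0, 0], [-1.5, 1, -8, 0, 0, 0], [-1.5, 1, -8, 0, 0, 0]]]}}

```text
time_s: 15.15
tcp_pos: [0.5646, -0.349, 0.1668]
ee_rot: [[0.571, 0.003, -0.821], [0.821, -0.001, 0.571], [0.001, -1.0, -0.003]]
wrist_force: [-0.0, -0.2, 0.5]
gripper_width: 0.588
```

Run:
```python
from h import *
w=cap('wrist','w8')
s=sense();print(s['time_s'],s['tcp_pos'],s['wrist_force'],s['gripper_width'])
print(proj(w,[[.512,-.317,.092]]))
i=cv2.imread('pics/w8.png');cv2.imwrite('pics/z8.png',cv2.resize(i[20:140,190:320],None,fx=5,fy=5,interpolation=cv2.INTER_CUBIC)[:600])
```

```text
15.2 [ 0.56445847 -0.3489621   0.16653449] [-2.41627413e-04 -4.51235078e-01  1.03234001e-01] 0.5860051465019979
[[250.68862038 112.7520866 ]]
```

View pics/z8.png

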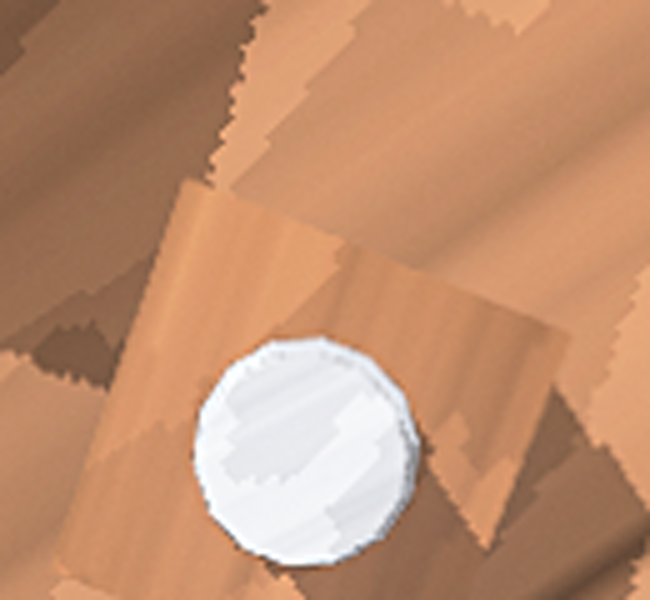

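Run:
```python
from h import *
a=load('w7');b=load('w8')
print(tri(a,[250.3+.1,89.9],b,[250.6,110.0]))
print(plane(a,[[250.4,89.9]],.092),plane(b,[[250.6,110.0]],.092))
for c in (a,b): print(-cv2.Rodrigues(c['rvec'])[0].T@c['tvec'])
# hole seen by w6 & w5
```

```text
(array([ 0.51057333, -0.31646277,  0.08038874]), [np.float64(0.0001337419639739142), np.float64(0.00013374196397399114)])
[[ 0.51094892 -0.31664345  0.092     ]] [[ 0.51051336 -0.31602792  0.092     ]]
[ 0.52265105 -0.31845599  0.39372516]
[ 0.50792645 -0.30980368  0.31516986]
```

{"name": "carry_out", "arguments": {"steps": [[[-2.7, 1.6, 0, 0, 0, 0], [-5.4, 3.25, 0, 0, 0, 0], [-5.4, 3.25, -2, 0, 0, 0], [-5.4, 3.25, -4, 0, 0, 0], [-5.4, 3.25, -4, 0, 0, 0], [-5.4, 3.25, -4, 0, 0, 0]]]}}

```text
time_s: 15.95
tcp_pos: [0.5105, -0.3167, 0.1263]
ee_rot: [[0.571, 0.002, -0.821], [0.821, -0.001, 0.571], [0.0, -1.0, -0.002]]
wrist_force: [-0.5, 0.1, 0.5]
gripper_width: 0.586
```

Run:
```python
from h import *
w=cap('wrist','w9');t=cap('top','t9');c=cap('scene','s9')
s=sense();print(s['time_s'],s['tcp_pos'],s['wrist_force'],s['gripper_width'])
cr=lambda n,a,b:cv2.resize(cv2.imread(f'pics/{n}.png')[b:b+75,a:a+80],(400,375),interpolation=cv2.INTER_CUBIC)
cv2.imwrite('pics/z9.png',np.hstack([cr('t9',300,175),cr('s9',115,165)]))
```

```text
16.1 [ 0.51037836 -0.31654149  0.12628647] [ 0.08532414 -0.44407527  0.73958653] 0.5856431891773329
```

View pics/w9.png

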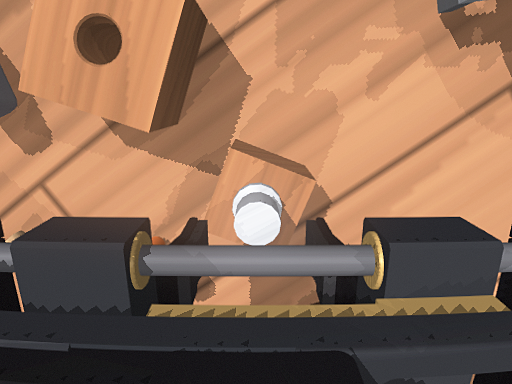

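View pics/z9.png

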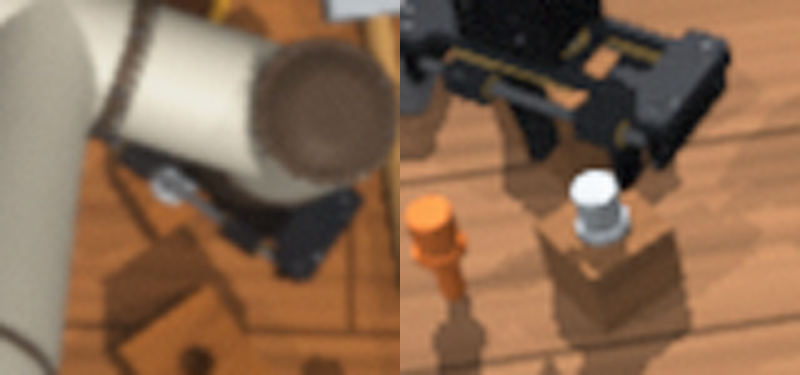

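Run:
```python
from h import *
w=load('w9')
for z in(.092,.0955): print(plane(w,[[257.5,224]],z))
print(tri(load('w7'),[250.4,89.9],w,[257.5,224]),tri(load('w8'),[250.6,110],w,[257.5,224]))
```

```text
[[ 0.5114478  -0.31666615  0.092     ]]
[[ 0.51034669 -0.31591621  0.0955    ]]
(array([ 0.51105429, -0.31654597,  0.09304709]), [np.float64(0.00012230081057798978), np.float64(0.00012230081057819811)]) (array([ 0.51046239, -0.31596235,  0.09517677]), [np.float64(2.7027237975701215e-05), np.float64(2.7027237975510483e-05)])
```

{"name": "carry_out", "arguments": {"steps": [[[0, 0, -1.5, 0, 0, 0], [0, 0, -3, 0, 0, 0], [0, 0, -4.2, 0, 0, 0], [0, 0, -4.7, 0, 0, 0], [0, 0, -4.7, 0, 0, 0], [0, 0, -4.7, 0, 0, 0]]]}}

```text
time_s: 16.85
tcp_pos: [0.5101, -0.3164, 0.0786]
ee_rot: [[0.571, 0.001, -0.821], [0.821, -0.0, 0.571], [0.0, -1.0, -0.001]]
wrist_force: [-0.6, -0.6, 0.0]
gripper_width: 0.588
```

{"name": "carry_out", "arguments": {"steps": [[[0, 0, 0, 0, 0, 0], [0, 0, 0, 0, 0, 0], [0, 0, 0, 0, 0, 0], [0, 0, 0, 0, 0, 0], [0, 0, 0, 0, 0, 0], [0, 0, 0, 0, 0, 0]]], "fingers": 255}}

```text
time_s: 17.6
tcp_pos: [0.5099, -0.3162, 0.0785]
ee_rot: [[0.571, 0.0, -0.821], [0.821, -0.0, 0.571], [0.0, -1.0, -0.0]]
wrist_force: [-0.4, 0.5, 1.5]
gripper_width: 0.31
```

{"name": "carry_out", "arguments": {"steps": [[[0, 0, 1, 0, 0, 0], [0, 0, 3, 0, 0, 0], [0, 0, 6, 0, 0, 0], [0, 0, 9, 0, 0, 0], [0, 2, 10, 0, 0, 0], [-0.6, 6, 10, 0, 0, 0], [-1.2, 10, 10, 0, 0, 0], [-1.8, 14, 10, 0, 0, 0], [-2.4, 18, 10, 0, 0, 0], [-2.9, 22, 10, 0, 0, 0], [-3.2, 25, 10, 0, 0, 0], [-3.2, 25.8, 10, 0, 0, 0], [-3.2, 25.8, 9, 0, 0, 0], [-3.2, 25.8, 8, 0, 0, 0], [-3.2, 25.8, 7.2, 0, 0, 0], [-3.2, 25.8, 7.2, 0, 0, 0], [-3.2, 25.8, 7.2, 0, 0, 0], [-3.2, 25.8, 7.2, 0, 0, 0]]]}}

```text
time_s: 19.85
tcp_pos: [0.478, -0.0584, 0.1506]
ee_rot: [[0.572, 0.001, -0.821], [0.821, 0.0, 0.572], [0.001, -1.0, -0.001]]
wrist_force: [-0.3, 0.1, -1.5]
gripper_width: 0.311
```

Run:
```python
from h import *
w=cap('wrist','w10');t=cap('top','t10');c=cap('scene','s10')
s=sense();print(s['time_s'],s['tcp_pos'],s['wrist_force'],s['gripper_width'])
cr=lambda n,a,b:cv2.resize(cv2.imread(f'pics/{n}.png')[b:b+75,a:a+80],(400,375),interpolation=cv2.INTER_CUBIC)
cv2.imwrite('pics/z10.png',np.hstack([cr('t10',225,180),cr('s10',205,145)]))
```

```text
20.0 [ 0.47790854 -0.05824771  0.1505412 ] [ 0.50152735 -0.09802855 -1.31965846] 0.3109907425176151
```

View pics/w10.png

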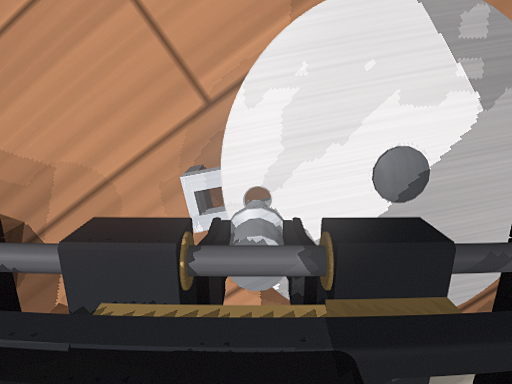

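View pics/z10.png

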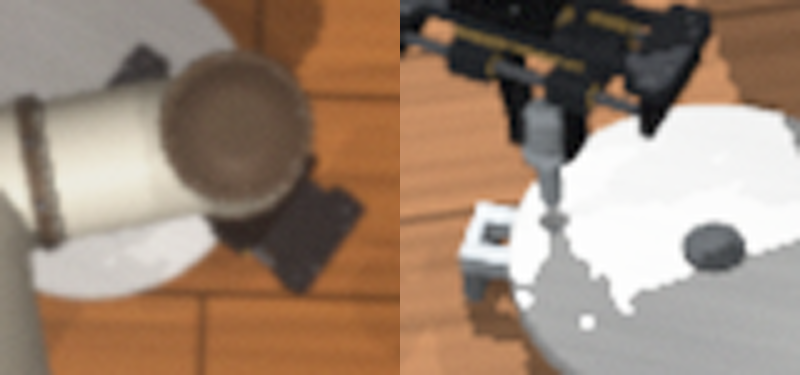

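Run:
```python
from h import *
w=load('w10');i=cv2.imread('pics/w10.png');j=cv2.imread('pics/s10.png')
a=cv2.resize(i[160:300,205:315],(400,509),interpolation=cv2.INTER_CUBIC)
b=cv2.resize(j[155:205,215:255],(400,500),interpolation=cv2.INTER_CUBIC)
cv2.imwrite('pics/z10b.png',np.hstack([a[:500],b]))
print(proj(w,[[.4788,-.0583,.066]]),proj(load('s10'),[[.4788,-.0583,.066],[.4788,-.0583,.082]]))
```

```text
[[257.14305422 199.33203388]] [[235.02423289 188.50228777]
 [234.83052152 185.10246837]]
```

View pics/z10b.png

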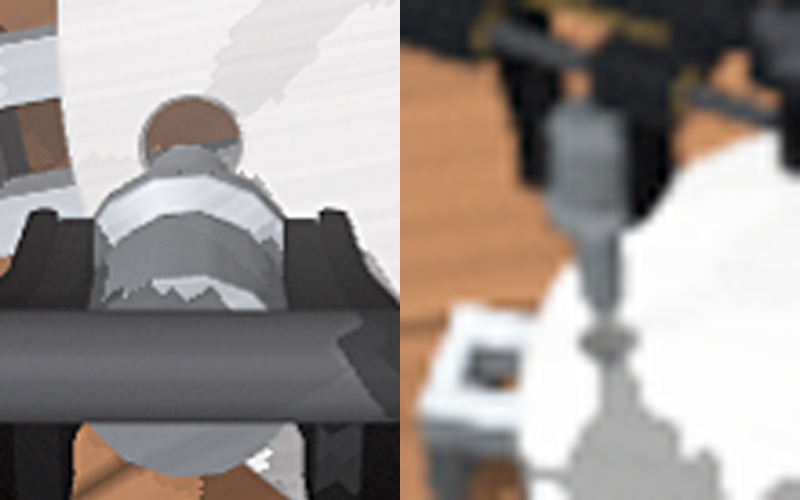

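{"name": "carry_out", "arguments": {"steps": [[[0, 0, -0.8, 0, 0, 0], [0, 0, -1.4, 0, 0, 0], [0, 0, -1.8, 0, 0, 0], [0, 0, -2.2, 0, 0, 0], [0, 0, -2.6, 0, 0, 0], [0, 0, -2.6, 0, 0, 0]]]}}

```text
time_s: 20.75
tcp_pos: [0.4775, -0.0583, 0.1239]
ee_rot: [[0.571, -0.001, -0.821], [0.821, -0.0, 0.571], [-0.001, -1.0, 0.001]]
wrist_force: [0.0, -0.3, -1.7]
gripper_width: 0.314
```

No contact force; the foot should be inside the hole. Continue into the slot.

{"name": "carry_out", "arguments": {"steps": [[[0, 0, -0.4, 0, 0, 0], [0, 0, -0.8, 0, 0, 0], [0, 0, -1.2, 0, 0, 0], [0, 0, -1.6, 0, 0, 0], [0, 0, -1.6, 0, 0, 0]]]}}

```text
time_s: 21.38
tcp_pos: [0.4775, -0.0583, 0.1078]
ee_rot: [[0.571, -0.001, -0.821], [0.821, -0.0, 0.571], [-0.001, -1.0, 0.001]]
wrist_force: [-0.4, -0.0, -1.2]
gripper_width: 0.31
```

Run:
```python
from h import *
w=cap('wrist','w11');c=cap('scene','s11')
i=cv2.imread('pics/w11.png');j=cv2.imread('pics/s11.png')
a=cv2.resize(i[160:300,205:315],(400,509),interpolation=cv2.INTER_CUBIC)
b=cv2.resize(j[155:205,215:255],(400,500),interpolation=cv2.INTER_CUBIC)
cv2.imwrite('pics/z11.png',np.hstack([a[:500],b]))
s=sense();print(s['time_s'],s['tcp_pos'],s['wrist_force'],s['gripper_width'])
```

```text
21.475 [ 0.47779945 -0.05826533  0.10822923] [-0.70633178 -0.20455423 -1.62246164] 0.3113762735507748
```

View pics/z11.png

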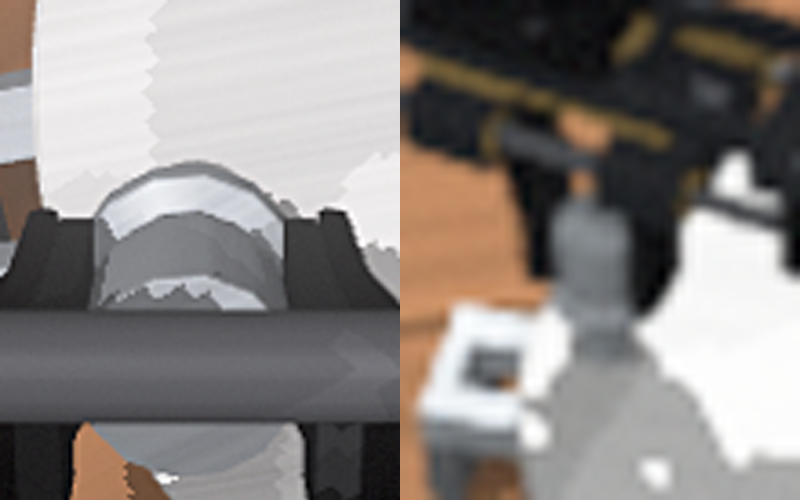

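{"name": "carry_out", "arguments": {"steps": [[[0, 0, -0.5, 0, 0, 0], [0, 0, -1.0, 0, 0, 0], [0, 0, -1.4, 0, 0, 0], [0, 0, -1.7, 0, 0, 0], [0, 0, -1.8, 0, 0, 0], [0, 0, -1.85, 0, 0, 0]]]}}

```text
time_s: 22.22
tcp_pos: [0.4778, -0.0583, 0.0897]
ee_rot: [[0.571, 0.0, -0.821], [0.821, -0.0, 0.571], [0.0, -1.0, -0.0]]
wrist_force: [-0.6, -0.2, -1.5]
gripper_width: 0.31
```

{"name": "carry_out", "arguments": {"steps": [[[0, 0, -0.05, 0, 0, 0], [0, 0, -0.08, 0, 0, 0], [0, 0, -0.08, 0, 0, 0]]]}}

```text
time_s: 22.6
tcp_pos: [0.4778, -0.0582, 0.089]
ee_rot: [[0.571, 0.0, -0.821], [0.821, 0.0, 0.571], [0.0, -1.0, -0.0]]
wrist_force: [0.8, 0.2, -1.7]
gripper_width: 0.311
```

{"name": "carry_out", "arguments": {"steps": [[[0, 0, -0.02, 0, 0, 0], [0, 0, -0.04, 0, 0, 0], [0, 0, -0.04, 0, 0, 0]]]}}

```text
time_s: 22.98
tcp_pos: [0.4777, -0.0583, 0.0885]
ee_rot: [[0.571, -0.0, -0.821], [0.821, 0.0, 0.571], [-0.0, -1.0, 0.0]]
wrist_force: [-0.4, -0.1, -1.8]
gripper_width: 0.309
```

Just above or touching; release and lift away.

{"name": "carry_out", "arguments": {"steps": [[[0, 0, 0, 0, 0, 0], [0, 0, 0, 0, 0, 0], [0, 0, 0, 0, 0, 0], [0, 0, 0, 0, 0, 0], [0, 0, 0, 0, 0, 0]]], "fingers": 105}}

```text
time_s: 23.6
tcp_pos: [0.4778, -0.0583, 0.0886]
ee_rot: [[0.571, 0.0, -0.821], [0.821, 0.0, 0.571], [0.0, -1.0, -0.0]]
wrist_force: [-0.1, 0.6, -0.5]
gripper_width: 0.584
```

{"name": "carry_out", "arguments": {"steps": [[[0, 0, 1, 0, 0, 0], [0, 0, 3, 0, 0, 0], [0, 0, 6, 0, 0, 0], [0, 0, 9, 0, 0, 0], [3, -2, 13, 0, 0, 0], [6.8, -4.5, 13, 0, 0, 0], [6.8, -4.5, 13, 0, 0, 0], [6.8, -4.5, 13, 0, 0, 0], [6.8, -4.5, 13, 0, 0, 0]]]}}

```text
time_s: 24.72
tcp_pos: [0.5448, -0.1029, 0.2186]
ee_rot: [[0.571, -0.001, -0.821], [0.821, 0.0, 0.571], [-0.0, -1.0, 0.001]]
wrist_force: [-0.3, 0.4, 0.7]
gripper_width: 0.587
```

Run:
```python
from h import *
w=cap('wrist','w12');c=cap('scene','s12');t=cap('top','t12')
i=cv2.imread('pics/w12.png');j=cv2.imread('pics/s12.png')
a=cv2.resize(i[40:165,190:290],(400,500),interpolation=cv2.INTER_CUBIC)
b=cv2.resize(j[155:205,215:255],(400,500),interpolation=cv2.INTER_CUBIC)
cv2.imwrite('pics/z12.png',np.hstack([a[:500],b]))
s=sense();print(s['time_s'],s['tcp_pos'],s['wrist_force'],s['gripper_width'])
```

```text
24.875 [ 0.54522536 -0.10287107  0.21875669] [ 9.41057698e-04 -9.84318206e-01 -3.35975847e-02] 0.5864264619073112
```

View pics/z12.png

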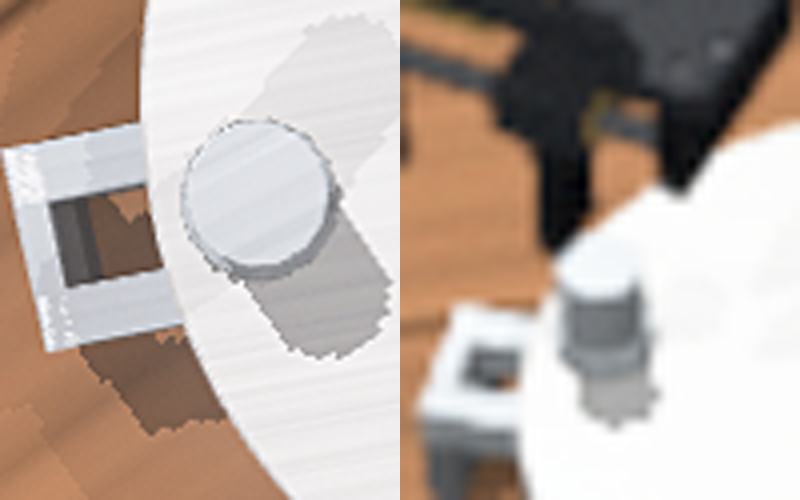

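View pics/s12.png

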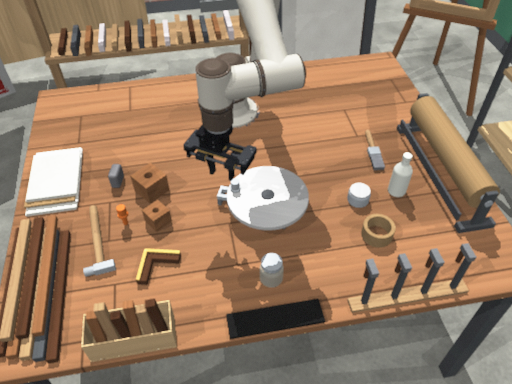

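Run:
```python
from h import *
w=load('w12');c=load('s12')
print(tri(w,[253.6,87.9],c,[274.5-40,181.3]) if 0 else tri(w,[253.6,87.4],c,[215+200/10-.45,155+268/10-.45]))
print(plane(w,[[253.6,87.4]],.102), 'pred knobtop in scene', proj(c,[[.4788,-.0583,.102],[.4788,-.0583,.110]]))
```

```text
(array([ 0.4780328 , -0.05881222,  0.09863771]), [np.float64(0.00038560841071955343), np.float64(0.0003856084107195828)])
[[ 0.47812714 -0.05925435  0.102     ]] pred knobtop in scene [[234.58404273 180.77662813]
 [234.48407137 179.02210633]]
```

```bash
python3 -c "
from h import *
print(ticket.finish_job(), sense()['time_s'])"
```

```text
the job is handed in; nothing more can be done
the job is handed in; nothing more can be done
```

The locking pin is home: it sits through the hole into the slot with its collar on the disc. The job was handed in about 25 s into the 67 s allowed. No verdict was reported.

- **Braking and aligning:** I slowed the disc with a closed fingertip at about 3–5 N and dragged it round by about −60°. A wrist picture then showed the hole about 1.1° off, so I nudged it. Afterwards the hole measured −114.3° against −114.0° for the slot, about 0.7 mm apart.
- **Pin:** I took the steel pin from the 62 mm block, not the orange look-alike or the larger empty block. It went down with no contact force beyond its own weight, and I let go and backed off to touch nothing.
- **Last checks:** The two-view check put the knob top at 99 mm, against 102 mm if fully home. That 3 mm difference is about the camera error, and nothing in the pictures suggests it sits high. The pin axis is within about 1 mm of the measured hole. In the last scene view the bystanders are where they started; I compared that by eye only.
- **Disagreements:** The scene camera's rim fit and one later top-view rim fit, partly hidden by the arm, came out several millimetres off in centre and radius. I relied on the wrist camera instead. Height from two near-parallel wrist views was also poor (80 mm for the knob top), but other view pairs gave 93–95 mm against the text's 92.

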